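# Unload two pneumatic cylinders from the sloping rack

### The arm

A 6-joint arm with a two-finger parallel gripper is mounted at the origin on the work surface. World frame = base frame: x ahead of the robot, y to its left, z up, the work surface at z = 0. Lengths are in m, angles in rad, forces in N, time in s.
With the tool pointing down it reaches from about 0.35 to 0.775 m from the base axis. Payload 7.3 kg.
Tool frame: the origin (TCP) lies at the very end of the fingers, on their centre line; the grasp point (between the pads) lies 19 mm behind it; z points along the fingers, y is the line along which they close (so a half turn about z gives the same grasp; the last joint's range is limited). The gripper opens to 92 mm and grips with 3 to 60 N. Pads are 19 mm wide; open, the fingers measure 130 mm over their backs; the gripper's body (75 mm by 190 mm) begins 47 mm behind the grasp point.
Start: joints at [1.2, 0.342, 1.524, -0, 1.275, -0.146], TCP at [0.117, 0.512, 0.206] pointing down, gripper open.
Joint ranges: [-2.53, 2.53], [-0.77, 2.02], [0.04, 2.7], [-1, 4.14], [0.28, 2.66], [-3.11, 3.11]. Speed limits (rad/s): [2.57, 2.57, 3.14, 3.14, 3.14, 3.14].

### API

Orientations are given as [roll, pitch, yaw] about the fixed x, y, z axes, in that order (R = Rz(yaw) Ry(pitch) Rx(roll)).
In Python, from cell import robot gives the robot as it stands.
- The arm moves only by the tool apply_moves, never from a script. Its argument "motion" is text: rows parted by semicolons, each of 7 numbers parted by spaces: the opening in per cent of the stroke, from 0 (shut) to 100 (fully open), then the shift along the tool's x, y, z in cm, then the turn, a rotation vector about the tool's x, y, z in rad. A call has 1 to 20 rows; each row shifts and turns the commanded pose from where the row before left it, along the tool's axes as they then stand; what a row does not reach is not made up. A row lasts 1/8 s, in which the tool goes at most 62.5 mm and 10.7 degrees, less where a joint would pass 70% of its speed; a pose out of reach is approached as far as the arm can. A call with a gripper value outside its range is refused whole. The fingers move at their own pace and stop on an object; "force" is the grip in N (left out, the last holds). Time passes only in rows, so rows that do not move let the fingers close. It gives the time, the measured TCP pose, the force, the opening and the grip force at its end, in the units of the state.
- robot.observe(): the state, without advancing time (a new reading comes with each control period).
- robot.read_camera(name): name is "scene" or "side" or "wrist"; returns a dict with "img" (384x512x3 uint8, red, green, blue), "fovy" (degrees; the focal length in pixels is half the picture's height over the tangent of half this angle, whatever the lens; pixels are square), "cx", "cy" (the principal point, pixels), "R" (3x3) and "t" (3): a world point X has camera coordinates R X + t; the wrist camera has in their place "hand_eye" (4x4, takes a point from camera to tool coordinates, whose origin is the TCP and whose axes are the flange's). Camera axes: x right, y down, z forward; pixel columns grow to the right and rows downward; lengths in m; the calibration is good to about 2 mm. A picture is of the moment at which its call begins: read the wrist's pose just before it. There is no depth.
- robot.hand_in(): hands the job in; it is judged then, once.
Trained networks look in a picture, given as the dict that the camera call returned (one of the last four; its "shot" number tells which), for a name from the list of things; names that differ only in an ending like _2 or _b are one class to them, and where a whole thing is asked for, a point or a joint stands for the part that bears it (a point fixed in the world has none). Each returns a list of dicts, best first, with "score" (0 to 1); they miss things now and then, are a little off and sometimes report something else, mostly with a low value. They report only what shows in the picture. A call takes as long as a camera call. They do not tell look-alikes from the thing itself.
- robot.search_frame(target, picture): "centre" ([x, y, z] in m, in world coordinates, good to about 4 mm: the middle of the surface that is visible of it).
- robot.trace(target, picture): "pixels" (384x512 bool, what is visible of it).
The state is a dict: "time": time; "qpos": joint angles; "qvel": joint speeds; "joint_efforts": joint torques, N m; "tool_pos": TCP position; "tool_rot": TCP orientation; "contact_force": force on the tool from outside, world axes, zero at the start; "torque": the same for the moment, N m; "opening": finger opening in m; "grip_force": force on a finger pad.
Only numpy, scipy, OpenCV 4.12 (cv2) and the standard library are available. Lean on these libraries where they do the work, as an engineer would, in place of code of your own. Each camera call takes 0.05 s, during which the arm holds its last target. There are 200 camera calls.

### The job

Both pneumatic cylinders are needed from the sloping rack: lift the retaining bar out of its two open brackets and lay it down on the rubber mat. Then take the cylinders out of the rack and lower each one gently into the grey tote, so that both end up lying flat on its floor, neither dropped nor set down on the bench. Leave the other things on the bench where they are.

Things in the scene. Friction and masses are not known exactly. Their poses are not given: they have to be found in the camera images.
- rack: Fixed grey steel rack, 268 mm wide (its y). Origin: centre of its footprint on the bench, z up, x towards the high end (to the robot's left). Flat deck, sloping 35 degrees, low at -x, high at +x. Two cylinders lie along the slope in lanes at y = +48 and -48 mm, foot against a 25 mm high lip at the low edge; 12 mm high clips beside each square end cap, 3 mm off it (none beside the barrel), keep it in its lane.
- deck (a point): Middle of the deck's surface, 110 mm above the bench over the rack's origin. Axes as the rack's; the deck's normal leans 35 degrees from vertical towards the rack's -x.
- bracket_a (a point): Bottom of the slot in the fork bracket at y = +127 mm of the rack. Dark steel, 6 mm thick, square to the deck, reaching 69 mm off it. Its U slot is 17 mm wide and 26 mm deep, open at its end: the bar comes out along the deck's normal. Slot bottom 43 mm off the deck.
- bracket_b (a point): The same on the bracket at y = -127 mm.
- bar: Loose steel retaining bar, 294 mm long (its y), 14 x 14 mm square tube, about 0.4 kg. Origin: middle of its underside. A 20 x 20 x 4 mm plate on each end sticks out 3 mm below the underside. On its middle stands a flat grip plate (see point). At the start it lies in both bracket slots, across the barrels and 2.5 mm above them, its z along the deck's normal, 35 degrees from vertical.
- bar_grip (a point): Centre of the free part of the bar's grip plate, 35 mm above the bar's underside, axes as the bar's. The plate is 10 mm thick (x), 34 mm wide (y) and reaches from 14 to 56 mm above the underside (z).
- cylinder_a: Loose pneumatic cylinder, 0.3 to 0.5 kg: round aluminium barrel 36 mm across, 84 mm long, between two black square caps 45 x 45 x 24 mm; 12 mm steel rod at the +x end. Origin: on the axis, mid-barrel, close to the centre of mass; x to the rod (66 mm to the back face, 90 mm to the rod's end), z square to the deck. Axis 22.5 mm above what it lies on. Starts in the +y lane, rod up the slope.
- cylinder_b: The same kind of cylinder; starts in the -y lane.
- tote: Fixed grey plastic tote, 300 mm (its x) x 200 mm (its y), 120 mm high, walls 5 mm, open above. Origin: centre of its underside, on the bench. A thin dark foam sheet covers the floor; its top is 9 mm above the origin. Stands to the left or right of the rack.
- mat: Fixed black rubber mat on the bench, 360 mm (its x) x 180 mm (its y), 4 mm thick. Origin: centre of its underside. Lies on the other side of the rack from the tote.
- table: The birch bench top, height 0.
- stop_box: Bystander: emergency-stop box, 68 x 68 x 98 mm, beyond the rack. Origin: centre of its underside.
- hub: Bystander: black flanged hub, 124 mm across, 60 mm high, standing on a 12 mm turntable disc beyond the rack. Origin: centre of its underside.
- fittings_bin: Bystander: small green bin with fittings, 120 x 100 x 55 mm, beyond the rack. Origin: centre of its underside.
Things that resemble listed ones, but are neither listed nor needed, are in the scene too. What is shaped like the cylinder_b but purple is not meant. Leave any purple look-alike of the cylinder_a alone.

How it is judged:
By the outcome, as a careful person would: the job done as asked, in the order asked, and still so for the second after the job is handed in, with the robot touching nothing.
It also fails if it takes over 72 s, if anything falls off the work surface, if the arm or the gripper's body presses on something with over 40 N, if the wrist force passes 120 N, or if a joint passes its speed limit or range.

## Working session

There is one attempt and no reset: what is moved stays moved. The work goes in short steps, Python scripts to look and compute and a tool call to move; the robot and the scene stay as the last step left them, time stands still between calls to the robot, and variables do not carry over. Pictures are saved under pics/ and viewed, at most 10 in all, crops included, and the job is handed in when it is done.

Besides the shell and the picture viewer there is one more tool, called after ">>>" in YAML: its name, and indented under it one key for each argument. apply_moves: Moves the arm, as the interface text tells. Its arguments: {"type":"object","properties":{"motion":{"type":"string"},"force":{"type":"number"}},"required":["motion"]}

```bash
ls; mkdir -p pics
cat > h.py <<'E'
import numpy as np, cv2
from cell import robot
from scipy.spatial.transform import Rotation as Ro
def save(p,name):
    cv2.imwrite('pics/'+name,p['img'][:,:,::-1])
def K(p):
    f=192/np.tan(np.radians(p['fovy'])/2); return f
def proj(p,X):
    c=np.asarray(X)@p['R'].T+p['t']; f=K(p)
    return np.stack([p['cx']+f*c[...,0]/c[...,2],p['cy']+f*c[...,1]/c[...,2]],-1)
E
python3 - <<'E'
from h import *
s=robot.observe(); print(s)
a=robot.read_camera('scene'); b=robot.read_camera('side')
for p,n in((a,'scene'),(b,'side')):
    print(n,p['fovy'],p['cx'],p['cy'],-p['R'].T@p['t'])
    for t in ['rack','bar','bar_grip','cylinder_a','tote','mat','stop_box','hub','fittings_bin']:
        r=robot.search_frame(t,p); print(t,[(np.round(q['centre'],3).tolist(),round(q['score'],2)) for q in r[:4]], np.round([proj(p,q['centre']) for q in r[:4]]).tolist())
cv2.imwrite('pics/both.png',np.hstack([a['img'],b['img']])[:,:,::-1])
save(a,'scene1.png');save(b,'side1.png')
E
```

```text
pics
{'time': 0.0, 'qpos': array([ 1.19997362e+00,  3.42723574e-01,  1.52502832e+00, -1.38570816e-05,
        1.27538814e+00, -1.46001576e-01]), 'qvel': array([0.00077906, 0.00068954, 0.00013733, 0.00132912, 0.00109676,
       0.00062528]), 'joint_efforts': array([ 1.53106179e-03, -4.31235874e+01, -2.44218135e+01,  7.17500551e-02,
        5.58100606e-02, -1.22924225e-04]), 'tool_pos': array([0.11686086, 0.51137503, 0.2051406 ]), 'tool_rot': array([-3.14005981e+00, -2.12008949e-04,  2.91677541e+00]), 'contact_force': array([0.01868999, 0.19803395, 0.74549623]), 'torque': array([-0.00717601,  0.03595721, -0.0389076 ]), 'grip_force': 0.0, 'opening': 0.09197881327293328}
scene 53.14715778793159 252.14692367104337 199.9953013790492 [1.13263238 0.06510019 1.18968698]
rack [([0.563, 0.038, 0.118], 0.56)] [[288.0, 229.0]]
bar [([0.534, -0.006, 0.17], 0.81)] [[277.0, 210.0]]
bar_grip [([0.531, -0.006, 0.169], 0.56)] [[277.0, 210.0]]
cylinder_a [([0.567, 0.003, 0.136], 0.86), ([0.197, -0.337, 0.037], 0.81), ([0.475, -0.007, 0.137], 0.64)] [[277.0, 225.0], [210.0, 138.0], [280.0, 200.0]]
tote [
[... 470 characters left out ...]

rack [([0.501, -0.018, 0.092], 0.56)] [[256.0, 198.0]]
bar [([0.52, -0.021, 0.171], 0.64)] [[261.0, 177.0]]
bar_grip [([0.521, -0.023, 0.167], 0.82)] [[262.0, 179.0]]
cylinder_a [([0.564, -0.017, 0.128], 0.97), ([0.471, -0.046, 0.128], 0.88), ([0.192, -0.362, 0.041], 0.88), ([0.779, -0.039, 0.033], 0.65)] [[274.0, 187.0], [247.0, 194.0], [158.0, 294.0], [338.0, 209.0]]
tote [([0.483, -0.29, 0.06], 0.85)] [[262.0, 260.0]]
mat [([0.389, 0.372, 0.005], 0.79), ([0.402, -0.357, -0.001], 0.52)] [[217.0, 165.0], [237.0, 296.0]]
stop_box [([0.736, -0.274, 0.065], 0.93)] [[347.0, 247.0]]
hub [([0.78, -0.039, 0.033], 0.74)] [[338.0, 209.0]]
fittings_bin [([0.769, 0.159, 0.03], 0.77)] [[320.0, 179.0]]
```

View pics/scene1.png

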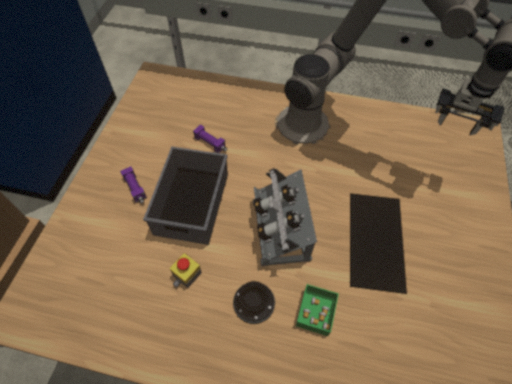

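View pics/side1.png

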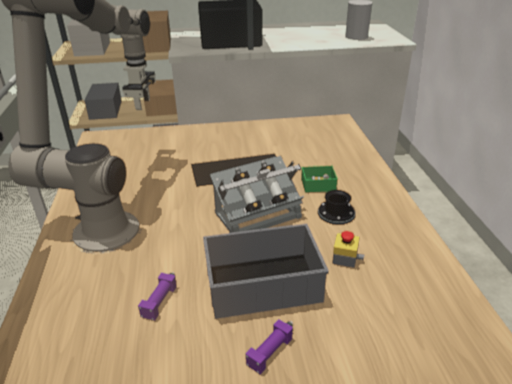

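The scene view shows the rack at about (285,220), the tote at (190,195) on the robot's right and the mat at (377,243) on its left. Two cylinders with grey barrels lie in the rack at scene (269,205) and (277,228). In the side view they are at (247,194) and (274,187).

The look-alikes are two purple cylinders lying on the bench, at scene (209,138) and (133,185). The rack pair fits the description, because they are not purple and lie in the lanes under the bar. Next I'll fit the poses with masks.

```bash
cat >> h.py <<'E'
from scipy.optimize import minimize
def box(c,s):
    g=np.array([[i,j,k] for i in(-.5,.5) for j in(-.5,.5) for k in(-.5,.5)]); return g*np.array(s)+np.array(c)
def cyl(x0,x1,r):
    a=np.linspace(0,2*np.pi,24); return np.vstack([np.c_[np.full(24,x),r*np.cos(a),r*np.sin(a)] for x in(x0,x1)])
BAR=[box([0,0,.007],[.014,.294,.014])]+[box([0,s*.149,.007],[.020,.004,.020]) for s in(-1,1)]+[box([0,0,.035],[.010,.034,.042])]
CYL=[cyl(-.042,.042,.018),box([-.054,0,0],[.024,.045,.045]),box([.054,0,0],[.024,.045,.045]),cyl(.066,.090,.006)]
TILT=np.radians(35)
def RT(yaw,tilt=TILT): return Ro.from_euler('z',yaw).as_matrix()@Ro.from_euler('y',-tilt).as_matrix()
def wristcam(p,s):
    T=np.eye(4);T[:3,:3]=Ro.from_euler('xyz',s['tool_rot']).as_matrix();T[:3,3]=s['tool_pos']
    C=np.linalg.inv(T@p['hand_eye']);p['R']=C[:3,:3];p['t']=C[:3,3];return p
S=4
def render(p,parts,R,t):
    m=np.zeros((384*S//2,512*S//2),np.uint8)
    for q in parts:
        u=proj(p,q@R.T+t)*S/2+ (S/2-1)/2
        cv2.fillConvexPoly(m,cv2.convexHull(np.round(u*16).astype(np.int32)),1,shift=4)
    return m.astype(bool)
def up(m): return cv2.resize(m.astype(np.float32),None,fx=S/2,fy=S/2,interpolation=cv2.INTER_LINEAR)>.5
def fit(obs,parts,pose,x0,step):
    obs=[(p,up(m)) for p,m in obs]
    def cost(x):
        R,t=pose(x); c=0
        for p,m in obs:
            r=render(p,parts,R,t); c+=1-(r&m).sum()/max((r|m).sum(),1)
        return c/len(obs)
    best=None
    for k in range(3):
        s0=np.vstack([x0]+[np.array(x0)+np.eye(len(x0))[i]*step[i]*(1 if k%2==0 else -1) for i in range(len(x0))])
        r=minimize(cost,x0,method='Nelder-Mead',options=dict(initial_simplex=s0,maxiter=250,xatol=1e-4,fatol=1e-4)); x0=r.x
    return r.x,r.fun
def mask(t,p,near=None):
    r=robot.trace(t,p)
    if near is None: return r[0]['pixels'],r[0]['score']
    d=[np.hypot(*(np.argwhere(q['pixels']).mean(0)[::-1]-near)) for q in r]; i=int(np.argmin(d)); return r[i]['pixels'],(r[i]['score'],round(d[i],1))
E
python3 - <<'E'
from h import *
a=robot.read_camera('scene'); b=robot.read_camera('side')
m1,s1=mask('bar',a);m2,s2=mask('bar',b);print(s1,m1.sum(),s2,m2.sum())
x,f=fit([(a,m1),(b,m2)],BAR,lambda x:(RT(x[3]),x[:3]),[.527,-.013,.15,1.57],[.02,.02,.02,.1]);print('bar',np.round(x,4),f)
for n,na,nb in(('cyl_a',(266,204),(247,194)),('cyl_b',(277,228),(274,187))):
    pa=mask('cylinder_a',a,na);pb=mask('cylinder_a',b,nb);print(n,pa[0].sum(),pa[1],pb[0].sum(),pb[1])
    x0=[.475 if n=='cyl_a' else .57,-.02,.13,x[3]]
    print(np.round(fit([(a,pa[0]),(b,pb[0])],CYL,lambda y:(RT(y[3]),y[:3]),x0,[.02,.02,.02,.1])[0:2][0],4))
mt,_=mask('tote',a);mm,_=mask('mat',a);mt2,_=mask('tote',b);mm2,_=mask('mat',b)
print('tote',fit([(a,mt),(b,mt2)],[box([0,0,.06],[.3,.2,.12])],lambda y:(RT(y[2],0),np.r_[y[:2],0]),[.48,-.31,0],[.02,.02,.1]))
print('mat',fit([(a,mm)],[box([0,0,.002],[.36,.18,.004])],lambda y:(RT(y[2],0),np.r_[y[:2],0]),[.49,.336,0],[.02,.02,.1]))
ov=a['img'].copy()
E
```

```text
0.82 568 0.97 617
bar [5.1650e-01 1.7000e-03 1.5470e-01 1.9117e+00] 0.16833689221829384
cyl_a 448 (0.87, np.float64(11.7)) 454 (0.91, np.float64(2.6))
[ 0.4709 -0.0231  0.1247  1.9037]
cyl_b 561 (0.83, np.float64(3.8)) 405 (0.7, np.float64(1.6))
[0.5612 0.0071 0.1273 1.9079]
tote (array([ 0.47684976, -0.32351415,  0.05388408]), np.float64(0.02840750421265731))
mat (array([0.46800078, 0.33695182, 0.103078  ]), np.float64(0.013268358583421791))
```

```bash
cat >> h.py <<'E'
from scipy.linalg import expm,logm
def Tm(R,t):
    T=np.eye(4);T[:3,:3]=R;T[:3,3]=t;return T
def cur(s=None):
    s=s or robot.observe(); return Tm(Ro.from_euler('xyz',s['tool_rot']).as_matrix(),s['tool_pos'])
def row(A,B,v=.05,w=.16,n=None):
    D=np.linalg.inv(A)@B; d=np.linalg.norm(D[:3,3]);r=np.linalg.norm(Ro.from_matrix(D[:3,:3]).as_rotvec())
    n=n or int(max(np.ceil(d/v),np.ceil(r/w),1)); E=np.real(expm(np.real(logm(D))/n))
    print(n,'x  ',*np.round(E[:3,3]*100,2),*np.round(Ro.from_matrix(E[:3,:3]).as_rotvec(),3)); return B
def rk(yaw,tilt=TILT):
    R=RT(yaw,tilt); return R[:,0],R[:,1],R[:,2]   # s, y, n
def Rbar(yaw,tilt=TILT):  s,y,n=rk(yaw,tilt); return np.c_[y,s,-n]
def Rcyl(yaw,tilt=TILT):  s,y,n=rk(yaw,tilt); return np.c_[s,-y,-n]
E
python3 - <<'E'
from h import *
s,y,n=rk(1.908); print(s,y,n)
A=cur();B=row(A,Tm(A[:3,:3],[.36,.27,.34]))
row(B,Tm(Rbar(1.908),np.array([.5165,.0017,.1547])+.141*n))
p=robot.read_camera('wrist'); print(np.round(p['hand_eye'],3),p['fovy'])
E
```

```text
[-0.27101608  0.77302028  0.57357644] [-0.94368352 -0.33084954  0.        ] [ 0.1897675  -0.54127463  0.81915204]
8 x   -3.63 -2.27 -1.68 -0.0 -0.0 -0.0
8 x   -2.28 -4.54 -0.39 -0.074 0.021 -0.068
[[ 0.    -0.967 -0.256  0.068]
 [ 1.     0.    -0.     0.001]
 [ 0.001 -0.256  0.967 -0.179]
 [ 0.     0.     0.     1.   ]] 64.56589434429254
```

>>> apply_moves:
  motion: "100 -3.63 -2.27 -1.68 0 0 0;100 -3.63 -2.27 -1.68 0 0 0;100 -3.63 -2.27 -1.68 0 0 0;100 -3.63 -2.27 -1.68 0 0 0;100 -3.63 -2.27 -1.68 0 0 0;100 -3.63 -2.27 -1.68 0 0 0;100 -3.63 -2.27 -1.68 0 0 0;100 -3.63 -2.27 -1.68 0 0 0;100 -2.28 -4.54 -0.39 -0.074 0.021 -0.068;100 -2.28 -4.54 -0.39 -0.074 0.021 -0.068;100 -2.28 -4.54 -0.39 -0.074 0.021 -0.068;100 -2.28 -4.54 -0.39 -0.074 0.021 -0.068;100 -2.28 -4.54 -0.39 -0.074 0.021 -0.068;100 -2.28 -4.54 -0.39 -0.074 0.021 -0.068;100 -2.28 -4.54 -0.39 -0.074 0.021 -0.068;100 -2.28 -4.54 -0.39 -0.074 0.021 -0.068;60 0 0 0 0 0 0;60 0 0 0 0 0 0"

```text
time: 3.9
tool_pos: [0.5427, -0.0749, 0.271]
tool_rot: [2.534, 0.002, -2.806]
contact_force: [-0.9, 0.5, 0.5]
opening: 0.0767
grip_force: 0.0
```

Run:
```python
from h import *
s=robot.observe();p=robot.read_camera('wrist');wristcam(p,s);save(p,'w1.png')
m,sc=mask('bar',p);print(sc,m.sum())
x,f=fit([(p,m)],BAR,lambda x:(RT(x[3]),x[:3]),[.5165,.0017,.1547,1.908],[.01,.01,.01,.05]);print(np.round(x,4),f)
r=robot.trace('cylinder_a',p)
ov=p['img'].copy();ov[m]=ov[m]//2+np.array([120,0,0],np.uint8)
for q in r: print(q['score'],q['pixels'].sum(),np.argwhere(q['pixels']).mean(0)[::-1]); ov[q['pixels']]=ov[q['pixels']]//2+np.array([0,90,0],np.uint8)
for q in BAR:
    u=proj(p,q@RT(x[3]).T+x[:3]); cv2.polylines(ov,[cv2.convexHull(np.round(u).astype(np.int32))],True,(255,255,0))
cv2.imwrite('pics/w1.png',ov[:,:,::-1])
cy=[]
for q,x0 in [(q,x0) for q in r for x0 in([.4709,-.0231,.1247,1.908],[.5612,.0071,.1273,1.908])]:
    c0=proj(p,np.array(x0[:3])); 
    if np.hypot(*(np.argwhere(q['pixels']).mean(0)[::-1]-c0))<60:
        z,f=fit([(p,q['pixels'])],CYL,lambda x:(RT(x[3]),x[:3]),x0,[.01,.01,.01,.05]);print('cyl',np.round(z,4),f)
```

```text
0.94 3619
[0.5201 0.0055 0.1486 1.9159] 0.14253991117512899
0.88 4034 [237.03073872 212.01710461]
0.61 4630 [230.96090713 129.10475162]
cyl [0.5636 0.0086 0.1199 1.9222] 0.17552857441909153
cyl [ 0.4722 -0.0244  0.1203  1.9132] 0.13618252537709896
```

View pics/w1.png

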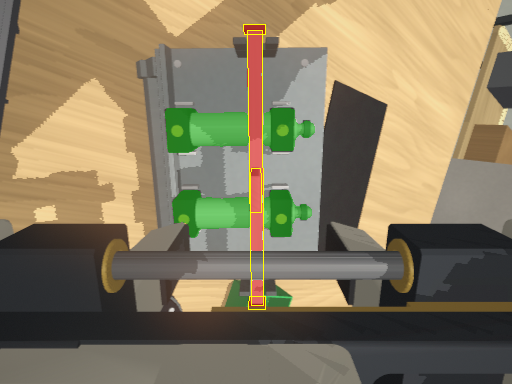

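The wrist view shows the bar with its grip plate at (256,190). Cylinder_a is at (229,129) and cylinder_b at (237,212), and the mask colours cover the right things. I'll tighten the result with one joint model: both cylinders in their lanes plus the bar.

```bash
cat > joint.py <<'E'
from h import *
def jfit(views,x0,step):
    # x: mid cyl point (x,y,z), yaw, bar ds, bar dy
    O=[]
    for p,mb,mc,crop in views:
        v=np.ones((384,512),bool); v[crop:]=False; O.append((p,up(mb),[up(m) for m in mc],up(v)))
    def cost(x):
        R=RT(x[3]);c=0;k=0
        for p,mb,mc,v in O:
            rb=render(p,BAR,R,x[:3]+R@[x[4],x[5],.0205])
            c+=1-(rb&mb&v).sum()/((rb|mb)&v).sum();k+=1
            for m,l in zip(mc,(.048,-.048)):
                rc=render(p,CYL,R,x[:3]+R@[0,l,0])&~rb
                c+=1-(rc&m&v).sum()/((rc|m)&v).sum();k+=1
        return c/k
    for k in range(3):
        sg=1-2*(k%2); s0=np.vstack([x0,np.array(x0)+sg*np.diag(step)])
        r=minimize(cost,x0,method='Nelder-Mead',options=dict(initial_simplex=s0,maxiter=300,xatol=1e-4,fatol=1e-5));x0=r.x
    return r.x,r.fun
E
python3 - <<'E'
from joint import *
x0=[.517,-.008,.124,1.912,.022,0]
V=[]
for n in('wrist','side','scene'):
    s=robot.observe();p=robot.read_camera(n)
    if n=='wrist': wristcam(p,s)
    mb,sb=mask('bar',p); R=RT(x0[3]);mc=[]
    for l in(.048,-.048):
        m,sc=mask('cylinder_a',p,proj(p,np.array(x0[:3])+R@[0,l,0]));mc.append(m);print(n,sc,m.sum())
    print(sb,mb.sum());v=(p,mb,mc,245 if n=='wrist' else 384);V.append(v)
    x,f=jfit([v],x0,[.006,.006,.006,.03,.005,.005]);print(n,np.round(x,4),round(f,3))
x,f=jfit(V,x0,[.006,.006,.006,.03,.005,.005]);print('all',np.round(x,4),round(f,3))
R=RT(x[3]);print('bar',x[:3]+R@[x[4],x[5],.0205])
E
```

```text
wrist (0.8, np.float64(1.8)) 4735
wrist (0.78, np.float64(2.8)) 3856
0.57 3614
wrist [ 0.5174 -0.008   0.1205  1.9144  0.0256 -0.0088] 0.074
side (0.69, np.float64(0.7)) 530
side (0.91, np.float64(0.9)) 504
0.78 426
side [ 5.1750e-01 -3.2000e-03  1.2260e-01  1.9125e+00  2.3100e-02  1.3000e-03] 0.227
scene (0.72, np.float64(2.4)) 410
scene (0.88, np.float64(1.7)) 586
0.7 555
scene [ 0.5148 -0.0073  0.1243  1.9174  0.0246 -0.0041] 0.175
all [ 0.5167 -0.0081  0.1238  1.9165  0.0241 -0.0041] 0.189
bar [0.5177905  0.00082574 0.15445756]
```

Run:
```python
from h import *
s,y,n=rk(1.915); c=np.array([.517,-.0078,.1225])+.0247*s-.004*y+.0205*n; print(c)
row(cur(),Tm(Rbar(1.915),c+.021*n),v=.02)
```

```text
[0.5179056  0.00152744 0.15345995]
7 x   -0.03 -0.02 1.73 -0.0 0.001 -0.001
```

>>> apply_moves:
  motion: "60 -0.03 -0.02 1.73 0 0.001 -0.001;60 -0.03 -0.02 1.73 0 0.001 -0.001;60 -0.03 -0.02 1.73 0 0.001 -0.001;60 -0.03 -0.02 1.73 0 0.001 -0.001;60 -0.03 -0.02 1.73 0 0.001 -0.001;60 -0.03 -0.02 1.73 0 0.001 -0.001;60 -0.03 -0.02 1.73 0 0.001 -0.001;0 0 0 0 0 0 0;0 0 0 0 0 0 0;0 0 0 0 0 0 0;0 0 0 0 0 0 0;0 0 0 0 0 0 0;0 0 0 0 0 0 0"
  force: 40

```text
time: 6.28
tool_pos: [0.5224, -0.0105, 0.1708]
tool_rot: [2.535, 0.001, -2.796]
contact_force: [1.1, -2.3, 1.3]
opening: 0.0097
grip_force: 40.0
```

>>> apply_moves:
  motion: "0 0 0 -0.5 0 0 0;0 0 0 -1 0 0 0;0 0 0 -1 0 0 0;0 0 0 -1 0 0 0;0 0 0 -1 0 0 0;0 0 0 -1.5 0 0 0;0 0 0 -2 0 0 0;0 0 0 -2 0 0 0;0 0 0 -2 0 0 0;0 0 0 0 0 0 0"

```text
time: 7.52
tool_pos: [0.5461, -0.0758, 0.2704]
tool_rot: [2.536, 0.003, -2.797]
contact_force: [-0.0, 0.4, -4.7]
opening: 0.0097
grip_force: 40.0
```

Run:
```python
from h import *
R=Rbar(1.674,0)
B=row(cur(),Tm(R,[.52,.08,.34]),v=.035,w=.1)
C=row(B,Tm(R,[.468,.337,.09]),v=.04)
```

```text
7 x   -0.15 2.5 -0.18 0.086 -0.01 0.034
10 x   0.25 2.61 2.5 0.0 0.0 -0.0
```

>>> apply_moves:
  motion: "0 -0.15 2.5 -0.18 0.086 -0.01 0.034;0 -0.15 2.5 -0.18 0.086 -0.01 0.034;0 -0.15 2.5 -0.18 0.086 -0.01 0.034;0 -0.15 2.5 -0.18 0.086 -0.01 0.034;0 -0.15 2.5 -0.18 0.086 -0.01 0.034;0 -0.15 2.5 -0.18 0.086 -0.01 0.034;0 -0.15 2.5 -0.18 0.086 -0.01 0.034;0 0.25 2.61 2.5 0 0 0;0 0.25 2.61 2.5 0 0 0;0 0.25 2.61 2.5 0 0 0;0 0.25 2.61 2.5 0 0 0;0 0.25 2.61 2.5 0 0 0;0 0.25 2.61 2.5 0 0 0;0 0.25 2.61 2.5 0 0 0;0 0.25 2.61 2.5 0 0 0;0 0.25 2.61 2.5 0 0 0;0 0.25 2.61 2.5 0 0 0;0 0 0 0 0 0 0;0 0 0 0 0 0 0"

```text
time: 9.9
tool_pos: [0.467, 0.3383, 0.0904]
tool_rot: [3.14, -0.005, -3.04]
contact_force: [-0.2, 0.6, -4.1]
opening: 0.0093
grip_force: 40.0
```

>>> apply_moves:
  motion: "0 0 0 1.5 0 0 0;0 0 0 1.5 0 0 0;0 0 0 1.2 0 0 0;0 0 0 0.8 0 0 0;0 0 0 0.4 0 0 0;0 0 0 0.2 0 0 0;0 0 0 0.1 0 0 0;0 0 0 0 0 0 0"

```text
time: 10.9
tool_pos: [0.4672, 0.3388, 0.0335]
tool_rot: [3.139, -0.003, -3.04]
contact_force: [0.2, -1.2, -4.3]
opening: 0.0091
grip_force: 40.0
```

>>> apply_moves:
  motion: "0 0 0 0.2 0 0 0;0 0 0 0.1 0 0 0;0 0 0 0.1 0 0 0;0 0 0 0 0 0 0"

```text
time: 11.4
tool_pos: [0.467, 0.3387, 0.0291]
tool_rot: [3.14, -0.004, -3.04]
contact_force: [0.2, -0.2, -3.3]
opening: 0.0095
grip_force: 40.0
```

Run:
```python
from h import *
b=robot.read_camera('side')
print(robot.observe()['contact_force'],robot.observe()['tool_pos'])
u=b['img'][110:210,150:330]; cv2.imwrite('pics/bar1.png',cv2.resize(u,None,fx=4,fy=4,interpolation=cv2.INTER_CUBIC)[:,:,::-1])
```

```text
[-0.54519839 -1.38398915 -3.79255386] [0.46706301 0.338707   0.02920777]
```

View pics/bar1.png

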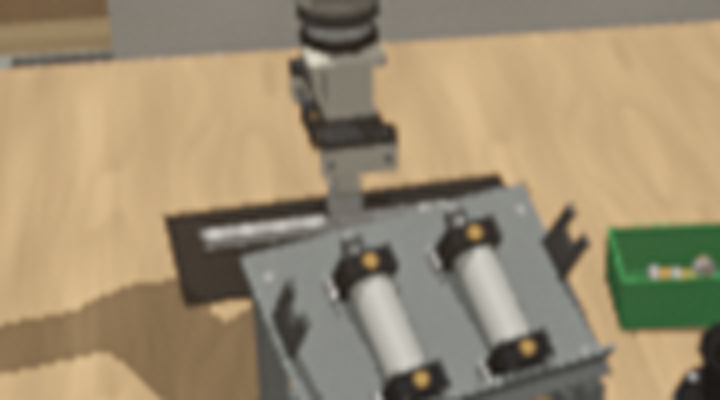

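The crop shows the bar level just above the mat, with its left end at (205,238), well inside the mat's edge. The two cylinders still lie in the rack. I'll keep lowering until it touches.

>>> apply_moves:
  motion: "0 0 0 0.1 0 0 0;0 0 0 0.1 0 0 0;0 0 0 0 0 0 0"

```text
time: 11.82
tool_pos: [0.4671, 0.3388, 0.0273]
tool_rot: [3.139, -0.004, -3.04]
contact_force: [-0.5, -0.4, -3.4]
opening: 0.0094
grip_force: 40.0
```

>>> apply_moves:
  motion: "0 0 0 0.1 0 0 0;0 0 0 0.1 0 0 0;0 0 0 0.1 0 0 0;0 0 0 0 0 0 0"

```text
time: 12.32
tool_pos: [0.4672, 0.339, 0.0271]
tool_rot: [3.139, -0.002, -3.04]
contact_force: [-7.7, -3.0, 19.6]
opening: 0.0097
grip_force: 40.0
```

>>> apply_moves:
  motion: "0 0 0 -0.2 0 0 0;0 0 0 0 0 0 0;15 0 0 0 0 0 0;30 0 0 0 0 0 0;50 0 0 0 0 0 0;50 0 0 -1 0 0 0;50 0 0 -3 0 0 0;50 0 0 -5 0 0 0;60 0 0 -5 0 0 0;60 0 0 0 0 0 0"

```text
time: 13.58
tool_pos: [0.4699, 0.3397, 0.1715]
tool_rot: [3.136, 0.005, -3.04]
contact_force: [-0.1, -0.2, -0.2]
opening: 0.0544
grip_force: 0.0
```

Run:
```python
from h import *
s=robot.observe();print(s['time'],s['contact_force'],s['tool_pos'])
p=robot.read_camera('scene');m,_=mask('bar',p)
b=robot.read_camera('side')
x,f=fit([(p,m)],BAR,lambda y:(RT(y[2],0),np.r_[y[:2],.007]),[.467,.339,1.674],[.01,.01,.05]);print(x,f)
sc,sy,n=None,None,None
s,y,n=rk(1.915);mid=np.array([.517,-.0078,.1225])
for l in(.048,-.048):
    c=mid+l*y;print(c)
    Rc=Rcyl(1.915); pre=Tm(Rc,c+(-.016+.12)*n)
A=cur()
via=Tm(Rcyl(1.915,0),[.49,.12,.32]); row(A,via); row(via,Tm(Rc,mid+.11*n))
```

```text
13.575 [-0.12788289 -0.21014949 -0.21882884] [0.46993663 0.33973846 0.1714511 ]
[0.4621682  0.34074444 1.66738879] 0.17796610169491522
[ 0.47181547 -0.02399746  0.1225    ]
[0.56218453 0.00839746 0.1225    ]
9 x   -1.46 -2.18 -1.72 -0.0 -0.001 0.148
5 x   -4.32 -0.35 1.17 0.0 0.122 0.0
```

>>> apply_moves:
  motion: "70 -1.46 -2.18 -1.72 0 -0.001 0.148;70 -1.46 -2.18 -1.72 0 -0.001 0.148;70 -1.46 -2.18 -1.72 0 -0.001 0.148;70 -1.46 -2.18 -1.72 0 -0.001 0.148;70 -1.46 -2.18 -1.72 0 -0.001 0.148;70 -1.46 -2.18 -1.72 0 -0.001 0.148;70 -1.46 -2.18 -1.72 0 -0.001 0.148;70 -1.46 -2.18 -1.72 0 -0.001 0.148;70 -1.46 -2.18 -1.72 0 -0.001 0.148;70 -4.32 -0.35 0.2 0 0.122 0;70 -4.32 -0.35 0.2 0 0.122 0;70 -4.32 -0.35 0.2 0 0.122 0;70 -4.32 -0.35 0.2 0 0.122 0;70 -4.32 -0.35 0.2 0 0.122 0;70 0 0 0 0 0 0"

```text
time: 15.6
tool_pos: [0.5404, -0.0818, 0.2529]
tool_rot: [-3.131, -0.617, 1.899]
contact_force: [-0.1, 1.1, -1.2]
opening: 0.0641
grip_force: 0.0
```

```bash
cat > cf.py <<'E'
from h import *
def look(x0s,name=None):
    s=robot.observe();p=wristcam(robot.read_camera('wrist'),s);r=robot.trace('cylinder_a',p);out=[]
    print(s['time'],s['tool_pos'],s['tool_rot'])
    ov=p['img'].copy()
    for x0 in x0s:
        c0=proj(p,np.array(x0[:3]))
        if not r: break
        d=[np.hypot(*(np.argwhere(q['pixels']).mean(0)[::-1]-c0)) for q in r];q=r[int(np.argmin(d))]
        z,f=fit([(p,q['pixels'])],CYL,lambda x:(RT(x[3]),x[:3]),x0,[.01,.01,.01,.05]);print('pix',np.round(c0),'cyl',np.round(z,4),round(f,3),q['score'],round(min(d),1));out.append(z)
        ov[q['pixels']]=ov[q['pixels']]//2+np.array([0,90,0],np.uint8)
    if name: cv2.imwrite('pics/'+name,ov[:,:,::-1])
    return out
E
python3 - <<'E'
from cf import *
look([[.4718,-.024,.1225,1.915],[.5622,.0084,.1225,1.915]],'w2.png')
E
```

```text
15.6 [ 0.54042056 -0.08176307  0.25289077] [-3.13131284 -0.61728512  1.89878805]
pix [216. 188.] cyl [ 0.4698 -0.0216  0.113   1.9173] 0.06 0.72 5.2
pix [302. 187.] cyl [0.563  0.0102 0.1167 1.9096] 0.094 0.94 6.9
```

View pics/w2.png

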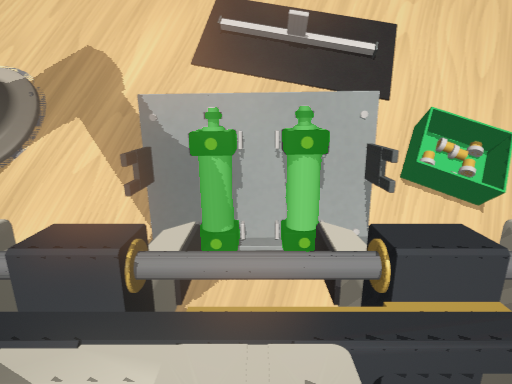

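The view shows the bar lying across the mat at (297,35). Cylinder_a is at (216,188) and cylinder_b at (303,187), both grey-barrelled in the plain image and free. I'll refine the fit, leaving out the rows the gripper hides.

Run:
```python
from h import *
x0=[.517,-.0075,.121,1.915]
def jf(V,x0):
    O=[(p,[up(m) for m in mc],np.arange(384*S//2)[:,None]<crop*S//2) for p,mc,crop in V]
    def cost(x):
        R=RT(x[3]);c=[]
        for p,mc,v in O:
            for m,l in zip(mc,(.048,-.048)):
                rc=render(p,CYL,R,x[:3]+R@[0,l,0]); c.append(1-(rc&m&v).sum()/((rc|m)&v).sum())
        return np.mean(c)
    for k in range(3):
        s0=np.vstack([x0,np.array(x0)+(1-2*(k%2))*np.diag([.006,.006,.006,.03])])
        r=minimize(cost,x0,method='Nelder-Mead',options=dict(initial_simplex=s0,xatol=1e-4,fatol=1e-5));x0=r.x
    return r.x,r.fun
V=[]
for nme in('wrist','side','scene'):
    s=robot.observe();p=robot.read_camera(nme)
    if nme=='wrist': wristcam(p,s)
    R=RT(x0[3]);mc=[]
    for l in(.048,-.048):
        m,sc=mask('cylinder_a',p,proj(p,np.array(x0[:3])+R@[0,l,0]));mc.append(m);print(nme,sc,m.sum())
    V.append((p,mc,240 if nme=='wrist' else 384)); print(jf(V[-1:],x0))
x,f=jf(V,x0);print(x,f)
x,f=jf(V[:2],x0);print(x,f)
```

```text
wrist (0.96, np.float64(7.1)) 4585
wrist (0.7, np.float64(7.5)) 4382
(array([ 0.51824309, -0.00962431,  0.12085795,  1.92310776]), np.float64(0.07520873145189216))
side (0.94, np.float64(2.4)) 603
side (0.91, np.float64(2.0)) 575
(array([5.17434462e-01, 9.51522302e-04, 1.19061169e-01, 1.91589933e+00]), np.float64(0.11349406482193258))
scene (0.9, np.float64(2.2)) 569
scene (0.9, np.float64(2.7)) 642
(array([ 0.51458039, -0.00850911,  0.12423893,  1.93753332]), np.float64(0.12613381762191933))
[ 0.5169483  -0.00923167  0.12537065  1.91219158] 0.1278188851527799
[ 0.51744886 -0.00814585  0.12266637  1.91423599] 0.10816080505503464
```

Run:
```python
from h import *
s,y,n=rk(1.915);mid=np.array([.517,-.0085,.1225]);R=Rcyl(1.915)
c=mid+.048*y
B=row(cur(),Tm(R,c+.06*n),v=.04);row(B,Tm(R,c-.015*n),v=.015)
```

```text
3 x   -0.64 -1.59 3.19 0.001 0.002 -0.0
5 x   0.0 0.0 1.5 0.0 -0.0 0.0
```

>>> apply_moves:
  motion: "70 -0.64 -1.59 3.19 0.001 0.002 0;70 -0.64 -1.59 3.19 0.001 0.002 0;70 -0.64 -1.59 3.19 0.001 0.002 0;70 0 0 1.5 0 0 0;70 0 0 1.5 0 0 0;70 0 0 1.5 0 0 0;70 0 0 1.5 0 0 0;70 0 0 1.5 0 0 0;70 0 0 0 0 0 0"

```text
time: 17.27
tool_pos: [0.4683, -0.016, 0.1088]
tool_rot: [-3.139, -0.614, 1.912]
contact_force: [0.2, -0.0, 0.6]
opening: 0.0644
grip_force: 0.0
```

>>> apply_moves:
  motion: "0 0 0 0 0 0 0;0 0 0 0 0 0 0;0 0 0 0 0 0 0;0 0 0 0 0 0 0;0 0 0 0 0 0 0"
  force: 40

```text
time: 17.9
tool_pos: [0.4689, -0.017, 0.1097]
tool_rot: [-3.141, -0.612, 1.912]
contact_force: [-2.0, -1.3, 2.9]
opening: 0.0325
grip_force: 38.9
```

>>> apply_moves:
  motion: "0 0 0 0 0 0 0;0 0 0 0 0 0 0"

```text
time: 18.15
tool_pos: [0.4689, -0.017, 0.1097]
tool_rot: [-3.141, -0.612, 1.912]
contact_force: [-1.7, -2.6, 3.1]
opening: 0.0324
grip_force: 39.2
```

Run:
```python
from h import *
s=robot.observe();p=robot.read_camera('wrist');b=robot.read_camera('side')
u=b['img'][140:230,200:320]
w=p['img'][60:300,100:400]
cv2.imwrite('pics/g1.png',np.hstack([cv2.resize(w,(450,360)),cv2.resize(u,(480,360),interpolation=cv2.INTER_CUBIC)[:,60:410]])[:,:,::-1])
```

```text
(no output)
```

View pics/g1.png

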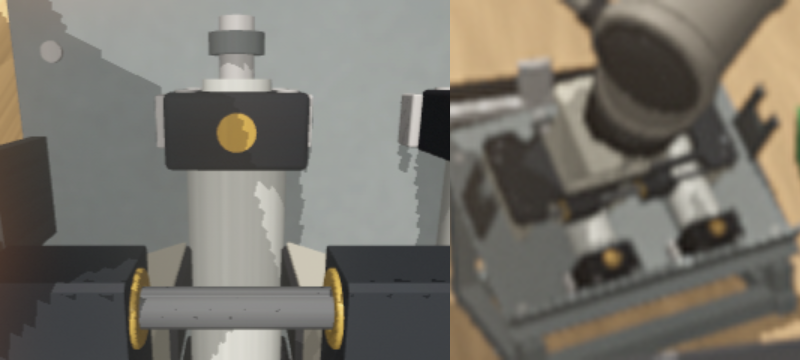

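The crop shows the pads astride cylinder_a's barrel. Its rod-end cap is about 96 px wide in the full image, which puts it at the expected depth. The 32 mm opening suggests a shallow grip, so I'll re-grip 4 mm deeper.

>>> apply_moves:
  motion: "60 0 0 0 0 0 0;60 0 0 0 0 0 0;60 0 0 0.2 0 0 0;60 0 0 0.2 0 0 0;0 0 0 0 0 0 0;0 0 0 0 0 0 0;0 0 0 0 0 0 0;0 0 0 0 0 0 0;0 0 0 0 0 0 0"
  force: 35

```text
time: 19.38
tool_pos: [0.4682, -0.0147, 0.1063]
tool_rot: [-3.141, -0.612, 1.912]
contact_force: [-0.3, -0.5, 0.5]
opening: 0.0345
grip_force: 35.0
```

>>> apply_moves:
  motion: "0 0 0 -0.5 0 0 0;0 0 0 -0.7 0 0 0;0 0 0 -1 0 0 0;0 0 0 -1.2 0 0 0;0 0 0 -1.5 0 0 0;0 0 0 -2 0 0 0;0 0 0 -2 0 0 0;0 0 0 -2 0 0 0;0 0 0 0 0 0 0"

```text
time: 20.5
tool_pos: [0.4901, -0.0749, 0.1966]
tool_rot: [3.14, -0.61, 1.913]
contact_force: [0.5, 0.1, -3.7]
opening: 0.0343
grip_force: 35.0
```

```bash
cat > inh.py <<'E'
from h import *
def inhand(name=None):
    # cylinder pose in tool frame: x along cyl axis, fit offset (x,z) & pitch about tool y ; 180deg flip about x
    s=robot.observe();p=wristcam(robot.read_camera('wrist'),s);T=cur(s)
    R0=T[:3,:3]@np.diag([1,-1,-1.])
    r=robot.trace('cylinder_a',p);c0=proj(p,T[:3,3]+T[:3,:3]@[.03,0,-.019])
    d=[np.hypot(*(np.argwhere(q['pixels']).mean(0)[::-1]-c0)) for q in r];m=r[int(np.argmin(d))]['pixels']
    v=np.arange(384*S//2)[:,None]<240*S//2; mu=up(m)
    def cost(x):
        rc=render(p,CYL,R0@Ro.from_euler('y',x[2]).as_matrix(),T[:3,3]+T[:3,:3]@[x[0],0,x[1]])
        return 1-(rc&mu&v).sum()/((rc|mu)&v).sum()
    x0=np.array([0,-.018,0.])
    for k in range(3):
        r=minimize(cost,x0,method='Nelder-Mead',options=dict(initial_simplex=np.vstack([x0,x0+(1-2*(k%2))*np.diag([.008,.005,.1])]),xatol=1e-4,fatol=1e-5));x0=r.x
    print(s['time'],'x,z,pitch',np.round(r.x,4),round(r.fun,3),round(min(d),1)); 
    if name:
        ov=p['img'].copy();ov[m]=ov[m]//2+np.array([0,90,0],np.uint8);cv2.imwrite('pics/'+name,ov[:,:,::-1])
    return r.x
E
python3 - <<'E'
from inh import *
inhand()
tt=np.array([.477,-.3235,0]);Rt=Ro.from_euler('z',.054).as_matrix()
c=tt+Rt@[-.038,-.012,0];R=Rcyl(np.pi/2+.054,0);print(c)
A=cur();B=row(A,Tm(R,[.47,-.14,.32]),v=.035,w=.1);C=row(B,Tm(R,c+[0,0,.26]),v=.04);row(C,Tm(R,c+[0,0,.0125+.10]),v=.03)
E
```

```text
20.5 x,z,pitch [-0.0002 -0.0139 -0.0337] 0.116 4.8
[ 0.43970308 -0.33753351  0.        ]
7 x   -0.21 -0.52 -2.0 -0.013 -0.087 0.04
6 x   -3.26 -0.68 1.0 0.0 0.0 0.0
5 x   0.0 0.0 2.95 0.0 0.0 0.0
```

>>> apply_moves:
  motion: "0 -0.21 -0.52 -2 -0.013 -0.087 0.04;0 -0.21 -0.52 -2 -0.013 -0.087 0.04;0 -0.21 -0.52 -2 -0.013 -0.087 0.04;0 -0.21 -0.52 -2 -0.013 -0.087 0.04;0 -0.21 -0.52 -2 -0.013 -0.087 0.04;0 -0.21 -0.52 -2 -0.013 -0.087 0.04;0 -0.21 -0.52 -2 -0.013 -0.087 0.04;0 -3.26 -0.68 1 0 0 0;0 -3.26 -0.68 1 0 0 0;0 -3.26 -0.68 1 0 0 0;0 -3.26 -0.68 1 0 0 0;0 -3.26 -0.68 1 0 0 0;0 -3.26 -0.68 1 0 0 0;0 0 0 0 0 0 0;0 0 0 0 0 0 0"

```text
time: 22.48
tool_pos: [0.4397, -0.3363, 0.2599]
tool_rot: [3.141, -0.002, 1.623]
contact_force: [-0.1, 0.3, -3.5]
opening: 0.0348
grip_force: 35.0
```

Run:
```python
from inh import *
inhand()
tt=np.array([.477,-.3235,0]);Rt=Ro.from_euler('z',.054).as_matrix()
c=tt+Rt@[-.038,-.012,0];R=Rcyl(np.pi/2+.054,0)
row(cur(),Tm(R,c+[0,0,.06]),v=.03)
s=robot.observe();p=robot.read_camera('wrist');b=robot.read_camera('side')
cv2.imwrite('pics/t1.png',np.hstack([p['img'][:,56:456],b['img'][80:320,150:400].repeat(1,0)[:, :].copy() if 0 else cv2.resize(b['img'][120:320,160:360],(384,384))])[:,:,::-1])
```

```text
22.475 x,z,pitch [ 0.0002 -0.0131 -0.0419] 0.108 5.8
7 x   -0.02 -0.01 2.87 0.0 -0.0 -0.0
```

View pics/t1.png

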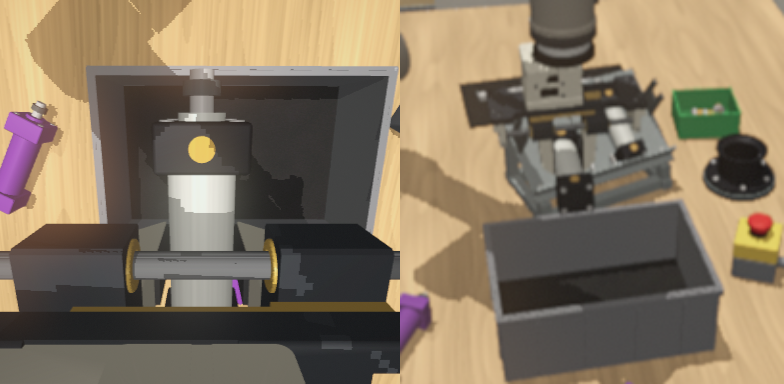

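The cylinder hangs level over the tote with its rod towards the rack. At the left of the wrist half, a purple look-alike lies outside the tote at (25,155). I'll lower it.

>>> apply_moves:
  motion: "0 0 0.3 2.5 0 0 0;0 0 0 3 0 0 0;0 0 0 3 0 0 0;0 0 0 3 0 0 0;0 0 0 3 0 0 0;0 0 0 2.5 0 0 0;0 0 0 1.5 0 0 0;0 0 0 1 0 0 0;0 0 0 1 0 0 0;0 0 0 0.6 0 0 0;0 0 0 0.3 0 0 0;0 0 0 0 0 0 0"

```text
time: 24.18
tool_pos: [0.4435, -0.3375, 0.0467]
tool_rot: [3.14, 0.001, 1.623]
contact_force: [0.8, -1.3, -3.8]
opening: 0.0344
grip_force: 35.0
```

>>> apply_moves:
  motion: "0 0 0 0.8 0 0 0;0 0 0 0.6 0 0 0;0 0 0 0.5 0 0 0;0 0 0 0.3 0 0 0;0 0 0 0.2 0 0 0;0 0 0 0.1 0 0 0;0 0 0 0.1 0 0 0;0 0 0 0 0 0 0"

```text
time: 25.18
tool_pos: [0.4435, -0.3374, 0.0206]
tool_rot: [3.14, 0.001, 1.623]
contact_force: [0.5, 0.0, -4.4]
opening: 0.0348
grip_force: 35.0
```

>>> apply_moves:
  motion: "0 0 0 0.2 0 0 0;0 0 0 0.1 0 0 0;0 0 0 0.1 0 0 0;0 0 0 0 0 0 0"

```text
time: 25.68
tool_pos: [0.4434, -0.3374, 0.0165]
tool_rot: [3.14, 0.001, 1.623]
contact_force: [-0.7, 0.3, -4.0]
opening: 0.0346
grip_force: 35.0
```

>>> apply_moves:
  motion: "0 0 0 0.1 0 0 0;0 0 0 0.1 0 0 0;0 0 0 0 0 0 0"

```text
time: 26.05
tool_pos: [0.4434, -0.3374, 0.0145]
tool_rot: [3.14, 0.001, 1.623]
contact_force: [-0.2, -0.7, -3.1]
opening: 0.0345
grip_force: 35.0
```

>>> apply_moves:
  motion: "0 0 0 0.1 0 0 0;0 0 0 0.1 0 0 0;0 0 0 0 0 0 0"

```text
time: 26.42
tool_pos: [0.4434, -0.3374, 0.0125]
tool_rot: [3.14, 0.001, 1.623]
contact_force: [0.7, 0.5, -3.4]
opening: 0.0348
grip_force: 35.0
```

>>> apply_moves:
  motion: "0 0 0 0.1 0 0 0;0 0 0 0.05 0 0 0;0 0 0 0 0 0 0"

```text
time: 26.8
tool_pos: [0.4435, -0.3374, 0.0111]
tool_rot: [3.14, 0.001, 1.623]
contact_force: [-0.6, 0.1, -2.8]
opening: 0.0346
grip_force: 35.0
```

>>> apply_moves:
  motion: "0 0 0 0.1 0 0 0;0 0 0 0 0 0 0"

```text
time: 27.05
tool_pos: [0.4435, -0.3374, 0.0111]
tool_rot: [3.139, 0.001, 1.623]
contact_force: [-2.6, 2.6, 6.1]
opening: 0.0344
grip_force: 35.0
```

Run:
```python
from inh import *
print(robot.observe()['contact_force'],robot.observe()['torque'])
p=robot.read_camera('scene');b=robot.read_camera('side')
print(inhand())
cv2.imwrite('pics/t2.png',np.hstack([cv2.resize(p['img'][130:260,130:260],(390,390),interpolation=cv2.INTER_CUBIC),cv2.resize(b['img'][210:320,190:335],(400,390))])[:,:,::-1])
```

```text
[-2.6260912   2.57373712  6.14965104] [ 0.30967933  0.56989546 -0.04334546]
27.15 x,z,pitch [ 0.     -0.015  -0.0248] 0.11 5.5
[ 8.97948663e-06 -1.50495370e-02 -2.47933935e-02]
```

>>> apply_moves:
  motion: "0 0 0 -0.05 0 0 0;45 0 0 0 0 0 0;50 0 0 0 0 0 0;55 0 0 0 0 0 0;55 0 0 0 0 0 0;55 0 0 -1 0 0 0;55 0 0 -2 0 0 0;55 0 0 -4 0 0 0;55 0 0 -5 0 0 0;55 0 0 -5 0 0 0;55 0 0 -5 0 0 0;70 0 0 -5 0 0 0;70 0 0 0 0 0 0"

```text
time: 28.88
tool_pos: [0.4442, -0.3384, 0.2858]
tool_rot: [3.133, 0.008, 1.623]
contact_force: [0.3, -0.4, 0.8]
opening: 0.0632
grip_force: 0.0
```

Run:
```python
from h import *
s=robot.observe();p=wristcam(robot.read_camera('wrist'),s);b=robot.read_camera('scene')
m=[mask('cylinder_a',q,proj(q,np.array([.4435,-.33,.04]))) for q in(p,b)];print([(k[0].sum(),k[1]) for k in m])
x,f=fit([(q,k[0]) for q,k in zip((p,b),m)],CYL,lambda y:(RT(y[2],0),np.r_[y[:2],.0315]),[.4435,-.3374,1.625],[.01,.01,.05]);print(x,f)
cv2.imwrite('pics/t3.png',np.hstack([p['img'],cv2.resize(b['img'][130:260,130:225],(280,384))])[:,:,::-1])
sv,y,n=rk(1.915);mid=np.array([.517,-.0085,.1225]);R=Rcyl(1.915);c=mid-.048*y
B=row(cur(),Tm(R,c+.12*n),v=.05);B=row(B,Tm(R,c+.05*n),v=.04);row(B,Tm(R,c-.0175*n),v=.015)
```

```text
[(np.int64(2952), (0.95, np.float64(1.2))), (np.int64(508), (0.62, np.float64(0.3)))]
[ 0.44434566 -0.33732136  1.62376557] 0.12765779484804846
7 x   3.3 2.75 1.73 0.013 0.086 -0.04
2 x   0.0 0.0 3.5 0.0 -0.0 0.0
5 x   0.0 -0.0 1.35 0.0 -0.0 0.0
```

View pics/t3.png

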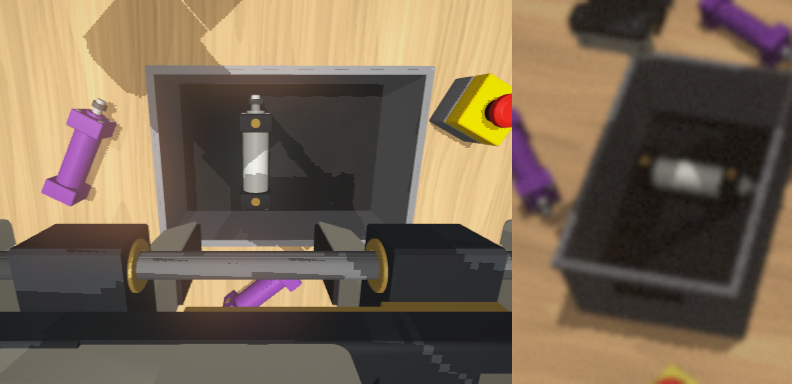

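Cylinder_a lies flat in the tote at wrist (256,160), with room to its right. Both purple look-alikes are untouched. Cylinder_b is next.

>>> apply_moves:
  motion: "70 3.3 2.75 1.73 0.013 0.086 -0.04;70 3.3 2.75 1.73 0.013 0.086 -0.04;70 3.3 2.75 1.73 0.013 0.086 -0.04;70 3.3 2.75 1.73 0.013 0.086 -0.04;70 3.3 2.75 1.73 0.013 0.086 -0.04;70 3.3 2.75 1.73 0.013 0.086 -0.04;70 3.3 2.75 1.73 0.013 0.086 -0.04;70 0 0 0 0 0 0;70 0 0 0 0 0 0"

```text
time: 30.2
tool_pos: [0.5862, -0.0584, 0.2198]
tool_rot: [-3.137, -0.606, 1.91]
contact_force: [0.3, -0.4, 0.2]
opening: 0.0643
grip_force: 0.0
```

Run:
```python
from inh import *
s=robot.observe();p=wristcam(robot.read_camera('wrist'),s);c0=np.array([.5627,.0075,.1225])
m,sc=mask('cylinder_a',p,proj(p,c0));print(sc,m.sum(),s['tool_pos'],s['tool_rot'])
v=np.arange(384*S//2)[:,None]<235*S//2; mu=up(m)
sv,y,n=rk(1.915)
def cost(x):
    rc=render(p,CYL,RT(x[3]),c0+x[0]*sv+x[1]*y+x[2]*n); return 1-(rc&mu&v).sum()/((rc|mu)&v).sum()
x0=np.array([0,0,0,1.915])
for k in range(3):
    r=minimize(cost,x0,method='Nelder-Mead',options=dict(initial_simplex=np.vstack([x0,x0+(1-2*(k%2))*np.diag([.006,.006,.006,.04])])));x0=r.x
print('ds,dy,dn,yaw',x0,r.fun)
mid=np.array([.517,-.0085,.1225]);R=Rcyl(1.915);c=mid-.048*y
B=row(cur(),Tm(R,c+.05*n),v=.04);row(B,Tm(R,c-.0165*n),v=.015)
```

```text
(0.66, np.float64(6.3)) 6057 [ 0.5861727  -0.05840243  0.21983729] [-3.13745863 -0.60594459  1.91023406]
ds,dy,dn,yaw [-9.67315680e-04 -4.55590219e-04 -2.41965821e-03  1.92104542e+00] 0.035977560387593255
2 x   0.1 -0.01 3.56 0.0 0.003 -0.002
5 x   0.0 -0.0 1.33 0.0 -0.0 0.0
```

>>> apply_moves:
  motion: "70 0.1 0 3.56 0 0.003 -0.002;70 0.1 0 3.56 0 0.003 -0.002;70 0 0 1.33 0 0 0;70 0 0 1.33 0 0 0;70 0 0 1.33 0 0 0;70 0 0 1.33 0 0 0;70 0 0 1.33 0 0 0;60 0 0 0.1 0 0 0;60 0 0 0.1 0 0 0;60 0 0 0 0 0 0"

```text
time: 31.55
tool_pos: [0.5594, 0.0185, 0.1077]
tool_rot: [3.14, -0.611, 1.917]
contact_force: [0.9, -0.3, 0.6]
opening: 0.0555
grip_force: 0.0
```

>>> apply_moves:
  motion: "0 0 0 0 0 0 0;0 0 0 0 0 0 0;0 0 0 0 0 0 0;0 0 0 0 0 0 0;0 0 0 0 0 0 0"
  force: 35

```text
time: 32.17
tool_pos: [0.5588, 0.0186, 0.1076]
tool_rot: [3.141, -0.612, 1.916]
contact_force: [-2.6, -1.3, 3.9]
opening: 0.0343
grip_force: 35.0
```

>>> apply_moves:
  motion: "0 0 0 -0.5 0 0 0;0 0 0 -0.7 0 0 0;0 0 0 -1 0 0 0;0 0 0 -1.2 0 0 0;0 0 0 -1.5 0 0 0;0 0 0 -2 0 0 0;0 0 0 -2 0 0 0;0 0 0 -2 0 0 0;0 0 0 0 0 0 0"

```text
time: 33.3
tool_pos: [0.5812, -0.0416, 0.1981]
tool_rot: [3.138, -0.609, 1.917]
contact_force: [0.3, -0.4, -3.6]
opening: 0.0343
grip_force: 34.9
```

Run:
```python
from inh import *
inhand()
tt=np.array([.477,-.3235,0]);Rt=Ro.from_euler('z',.054).as_matrix()
c=tt+Rt@[.039,-.012,0];R=Rcyl(np.pi/2+.054,0);print(c)
A=cur();B=row(A,Tm(R,[.535,-.14,.32]),v=.035,w=.1);C=row(B,Tm(R,c+[0,0,.26]),v=.04)
```

```text
33.3 x,z,pitch [-0.0018 -0.0138 -0.0347] 0.121 4.5
[ 0.51659084 -0.33337753  0.        ]
7 x   -0.59 -0.99 -2.11 -0.013 -0.087 0.04
6 x   -3.2 -0.48 1.0 0.0 0.0 0.0
```

>>> apply_moves:
  motion: "0 -0.59 -0.99 -2.11 -0.013 -0.087 0.04;0 -0.59 -0.99 -2.11 -0.013 -0.087 0.04;0 -0.59 -0.99 -2.11 -0.013 -0.087 0.04;0 -0.59 -0.99 -2.11 -0.013 -0.087 0.04;0 -0.59 -0.99 -2.11 -0.013 -0.087 0.04;0 -0.59 -0.99 -2.11 -0.013 -0.087 0.04;0 -0.59 -0.99 -2.11 -0.013 -0.087 0.04;0 -3.2 -0.48 1 0 0 0;0 -3.2 -0.48 1 0 0 0;0 -3.2 -0.48 1 0 0 0;0 -3.2 -0.48 1 0 0 0;0 -3.2 -0.48 1 0 0 0;0 -3.2 -0.48 1 0 0 0;0 0 0 0 0 0 0;0 0 0 0 0 0 0"

```text
time: 35.28
tool_pos: [0.5173, -0.3324, 0.2598]
tool_rot: [3.139, -0.001, 1.627]
contact_force: [-0.3, 0.5, -3.6]
opening: 0.0344
grip_force: 34.9
```

Run:
```python
from inh import *
inhand()
tt=np.array([.477,-.3235,0]);Rt=Ro.from_euler('z',.054).as_matrix()
c=tt+Rt@[.039,-.012,0];R=Rcyl(np.pi/2+.054,0)
row(cur(),Tm(R,c+[0,0,.046]),n=1)
```

```text
35.275 x,z,pitch [-0.0015 -0.0159 -0.0164] 0.115 4.5
1 x   -0.08 -0.19 21.47 0.004 0.001 0.003
```

>>> apply_moves:
  motion: "0 -0.08 -0.1 2.5 0.002 0 0;0 0 0 3 0 0 0;0 0 0 3 0 0 0;0 0 0 3 0 0 0;0 0 0 3 0 0 0;0 0 0 2.5 0 0 0;0 0 0 1.5 0 0 0;0 0 0 1 0 0 0;0 0 0 1 0 0 0;0 0 0 0.8 0 0 0;0 0 0 0.8 0 0 0;0 0 0 0.7 0 0 0;0 0 0 0.6 0 0 0;0 0 0 0.3 0 0 0;0 0 0 0 0 0 0"

```text
time: 37.25
tool_pos: [0.5169, -0.3346, 0.0233]
tool_rot: [3.14, 0.001, 1.626]
contact_force: [0.1, -0.4, -2.4]
opening: 0.0346
grip_force: 34.9
```

>>> apply_moves:
  motion: "0 0 0 0.3 0 0 0;0 0 0 0.3 0 0 0;0 0 0 0.1 0 0 0;0 0 0 0.1 0 0 0;0 0 0 0 0 0 0"

```text
time: 37.88
tool_pos: [0.5169, -0.3346, 0.0154]
tool_rot: [3.14, 0.001, 1.626]
contact_force: [0.1, -0.4, -3.1]
opening: 0.034
grip_force: 34.9
```

>>> apply_moves:
  motion: "0 0 0 0.1 0 0 0;0 0 0 0.1 0 0 0;0 0 0 0 0 0 0"

```text
time: 38.25
tool_pos: [0.5169, -0.3346, 0.0134]
tool_rot: [3.14, 0.001, 1.626]
contact_force: [-0.0, 0.3, -2.7]
opening: 0.0345
grip_force: 34.9
```

>>> apply_moves:
  motion: "0 0 0 0.1 0 0 0;0 0 0 0 0 0 0"

```text
time: 38.5
tool_pos: [0.5169, -0.3346, 0.0123]
tool_rot: [3.14, 0.001, 1.626]
contact_force: [0.2, 0.0, -3.7]
opening: 0.0346
grip_force: 34.9
```

>>> apply_moves:
  motion: "0 0 0 0.1 0 0 0;0 0 0 0 0 0 0"

```text
time: 38.75
tool_pos: [0.5171, -0.3347, 0.0119]
tool_rot: [3.14, 0.002, 1.626]
contact_force: [-0.2, 1.1, 1.7]
opening: 0.0346
grip_force: 35.0
```

Contact: the force rose by about 5 N and the descent stalled. I'll release and withdraw.

>>> apply_moves:
  motion: "40 0 0 0 0 0 0;45 0 0 0 0 0 0;50 0 0 0 0 0 0;50 0 0 0 0 0 0;50 0 0 -1 0 0 0;50 0 0 -2 0 0 0;50 0 0 -4 0 0 0;50 0 0 -5 0 0 0;50 0 0 -5 0 0 0;50 0 0 -5 0 0 0;60 0 0 -5 0 0 0;60 0 0 0 0 0 0;60 0 0 0 0 0 0"

```text
time: 40.38
tool_pos: [0.5162, -0.3341, 0.2813]
tool_rot: [3.141, 0.001, 1.626]
contact_force: [0.1, -0.5, -0.6]
opening: 0.0548
grip_force: 0.0
```

Run:
```python
from h import *
s=robot.observe();p=wristcam(robot.read_camera('wrist'),s);b=robot.read_camera('scene')
for c in([.4443,-.3373],[.517,-.3347]):
    m,sc=mask('cylinder_a',p,proj(p,np.r_[c,.0315]));print(sc,fit([(p,m)],CYL,lambda y:(RT(y[2],y[3]),np.r_[y[:2],.0315]),[*c,1.625,0],[.01,.01,.05,.05]))
m,_=mask('bar',b);print('bar',fit([(b,m)],BAR,lambda y:(RT(y[2],0),np.r_[y[:2],.007]),[.467,.339,1.674],[.01,.01,.05]))
cv2.imwrite('pics/end.png',np.hstack([p['img'][:,60:460],cv2.resize(b['img'][100:350,120:440],(400,312)) if 0 else cv2.resize(b['img'][90:350,115:385],(399,384))])[:,:,::-1])
```

```text
(0.66, np.float64(3.6)) (array([ 0.44499206, -0.33691615,  1.62448784,  0.00368738]), np.float64(0.04916627707651555))
(0.89, np.float64(3.6)) (array([ 0.5186659 , -0.33563857,  1.62515198, -0.01292275]), np.float64(0.05077209151912043))
bar (array([0.45872689, 0.34018466, 1.66595722]), np.float64(0.21067548417572035))
```

View pics/end.png

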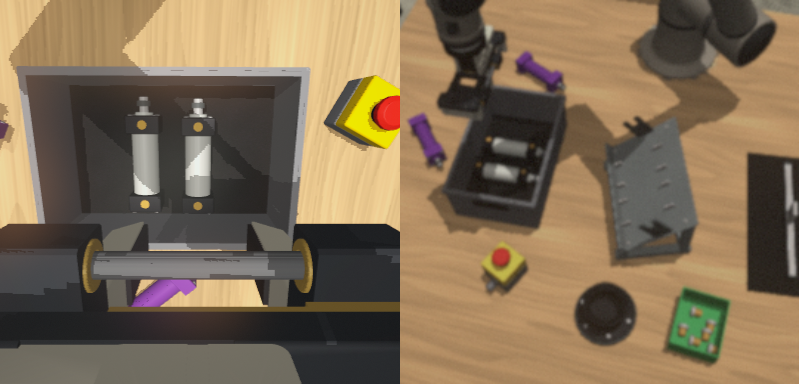

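The last picture shows both cylinders lying flat side by side in the tote, at wrist (146,155) and (198,155). The bar lies on the mat at (790,215), the rack is empty, and the bystanders and purple look-alikes are untouched. I'm handing in.

```bash
python3 -c "
from cell import robot
print(robot.hand_in())"
```

```text
the job is handed in; nothing more can be done
None
```

I laid the retaining bar on the mat, then lowered both cylinders gently into the tote, where they lie flat on its floor; nothing else was moved, and I handed the job in at about 40 s of the 72 s allowed.

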